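# Move clamp shoes from keeper hooks into the lock fixture

## Task

Two or three clamp shoes hang by their bails on hooks with sprung keepers. Pull the fixture's locking comb fully open by its knob, then bring every shoe over: push its bail back against the keeper until it is clear of the hook's nose, lift it, bring it out over the nose, stand it in front of a free pocket and slide it under the lips until it is fully home. When all are home push the comb fully shut behind them, let go, and leave the other things on the bench where they are.

Things in the scene. Friction and masses are not known exactly. Their poses are not given: they have to be found in the camera images.
- shoe_1: clamp shoe, 0.18 kg (all alike, may be absent): dark steel foot 40 (x) x 86 (y) x 12 mm, corners rounded 8 mm, a rib on it 14 mm wide, 20 mm above the underside, and a bail of 8 mm round bar over its length: uprights at y = +-36 mm, top bar along y, axis 90 mm above the underside. Origin: centre of the foot's underside, z up
- bail_1 (a point): middle of shoe_1's bail bar, on its axis, shoe's axes. At the start this point hangs on the arm of hook_1 (its y within about 0.05 rad of the hook's y), foot about 30 mm above the bench. The bar can be pinched across its thickness beside the hook, about 30 mm from the middle
- hook_1: fixed hook stand; origin at the bench under its 24 mm square post (top z = 114 mm), base 65 x 70 x 10 mm. A hook arm 10 mm wide (y), 12 mm thick, top z = 116 mm, runs from the post to local x = -84 mm (toward the robot at yaw 0), turns up there (riser 22 mm wide, inner face x = -74 mm) and back over the throat as a nose 22 mm wide. Highest point z = 147 mm
- nose_1 (a point): end of the nose, its underside (all hooks alike): hook's local (-60, 0, 136) mm; nose 8 mm thick. The bail bar hangs at x = -67, z = 120 mm, under the nose. Moved level to x = -49 mm (hook's +x, pressing the keeper back) it clears the nose; lift it 35 mm there, bring it forward (-x) over the nose to x = -115 mm; now the foot is clear of the arm: lift away
- keeper_1 (a joint): sprung keeper of hook_1: dark upright plate 22 mm wide (y), 3 mm thick, z = 119 to 147 mm, shutting the mouth behind the nose end, front face at local x = -60 mm, hinged 18 mm below the arm's top. 0 = shut; grows (rad, to 1.0) as it is pushed back toward the post (hook's +x); springs shut; 3 to 6 N at the bail bar
- shoe_2: clamp shoe, 0.18 kg (all alike, may be absent): dark steel foot 40 (x) x 86 (y) x 12 mm, corners rounded 8 mm, a rib on it 14 mm wide, 20 mm above the underside, and a bail of 8 mm round bar over its length: uprights at y = +-36 mm, top bar along y, axis 90 mm above the underside. Origin: centre of the foot's underside, z up
- bail_2 (a point): middle of shoe_2's bail bar, on its axis, shoe's axes. At the start this point hangs on the arm of hook_2 (its y within about 0.05 rad of the hook's y), foot about 30 mm above the bench. The bar can be pinched across its thickness beside the hook, about 30 mm from the middle
- hook_2: fixed hook stand; origin at the bench under its 24 mm square post (top z = 114 mm), base 65 x 70 x 10 mm. A hook arm 10 mm wide (y), 12 mm thick, top z = 116 mm, runs from the post to local x = -84 mm (toward the robot at yaw 0), turns up there (riser 22 mm wide, inner face x = -74 mm) and back over the throat as a nose 22 mm wide. Highest point z = 147 mm
- keeper_2 (a joint): sprung keeper of hook_2: dark upright plate 22 mm wide (y), 3 mm thick, z = 119 to 147 mm, shutting the mouth behind the nose end, front face at local x = -60 mm, hinged 18 mm below the arm's top. 0 = shut; grows (rad, to 1.0) as it is pushed back toward the post (hook's +x); springs shut; 3 to 6 N at the bail bar
- shoe_3: clamp shoe, 0.18 kg (all alike, may be absent): dark steel foot 40 (x) x 86 (y) x 12 mm, corners rounded 8 mm, a rib on it 14 mm wide, 20 mm above the underside, and a bail of 8 mm round bar over its length: uprights at y = +-36 mm, top bar along y, axis 90 mm above the underside. Origin: centre of the foot's underside, z up
- bail_3 (a point): middle of shoe_3's bail bar, on its axis, shoe's axes. At the start this point hangs on the arm of hook_3 (its y within about 0.05 rad of the hook's y), foot about 30 mm above the bench. The bar can be pinched across its thickness beside the hook, about 30 mm from the middle
- hook_3: fixed hook stand; origin at the bench under its 24 mm square post (top z = 114 mm), base 65 x 70 x 10 mm. A hook arm 10 mm wide (y), 12 mm thick, top z = 116 mm, runs from the post to local x = -84 mm (toward the robot at yaw 0), turns up there (riser 22 mm wide, inner face x = -74 mm) and back over the throat as a nose 22 mm wide. Highest point z = 147 mm
- keeper_3 (a joint): sprung keeper of hook_3: dark upright plate 22 mm wide (y), 3 mm thick, z = 119 to 147 mm, shutting the mouth behind the nose end, front face at local x = -60 mm, hinged 18 mm below the arm's top. 0 = shut; grows (rad, to 1.0) as it is pushed back toward the post (hook's +x); springs shut; 3 to 6 N at the bail bar
- fixture: fixed smooth, oiled aluminium plate (friction about 0.25), 195 (x from -105 to 90 mm) x 240 (y) x 8 mm; origin at the bench under the middle of the three undercut pockets at local y = -70, 0, 70 mm, open to local -x: floor z = 8, 43 mm between side walls (rounded noses from x = 7, top z = 22), steel lips from x = 30 mm overhang each side by 8 mm (underside z = 22.5, top 29.5 mm, slot 27 mm), end stop at x = 75 mm
- comb (a joint): locking comb of the fixture: flat sliding steel comb, top z = 17 mm, three fingers 20 mm wide from its back bar (x = -94 to -82 mm) to x = -16 mm. 0 = shut: fingers across the pockets' middle, just behind seated shoes; 0.035 m = fully open: fingers beside the pockets, 50 mm lanes between. Slides to the fixture's +y to open, stays where left (about 2 N friction)
- knob (a point): on the axis of the comb's upright round black knob, 16 mm across, z = 17 to 51 mm; this point is at z = 38 mm; moves with the comb
- seat_1 (a point): where a shoe's origin lies when fully home in this pocket: fixture's local (32, -70, 8) mm, fixture's axes. The shoe goes in with its y along the fixture's x (either way round): stood on the floor in front of the lips, origin about 60 mm before this point (-x), then slid +x to the stop
- seat_2 (a point): where a shoe's origin lies when fully home in this pocket: fixture's local (32, 0, 8) mm, fixture's axes. The shoe goes in with its y along the fixture's x (either way round): stood on the floor in front of the lips, origin about 60 mm before this point (-x), then slid +x to the stop
- seat_3 (a point): where a shoe's origin lies when fully home in this pocket: fixture's local (32, 70, 8) mm, fixture's axes. The shoe goes in with its y along the fixture's x (either way round): stood on the floor in front of the lips, origin about 60 mm before this point (-x), then slid +x to the stop
- turned_stop: bystander: turned steel stop, 55 mm across, 57 mm high, standing; origin at the centre of its underside
- tape_roll: bystander: roll of brown tape lying flat, 86 mm across, 20 mm high; origin at the centre of its underside
- electrode_1: bystander: copper electrode standing on its end, 18 mm across, 50 mm high; origin at the centre of its underside
- spanner: bystander: combination spanner lying flat, 25 x 151 x 8 mm, long along its y; origin at the centre of its underside

How it is judged:
On the way, in this order (a step that is already met when the one before it is completed fails the run):
1. the locking comb is pulled fully open (value of joint comb above 0.031 m), for 0.2 s.
2. every shoe is home in a pocket of its own, with the comb still open (((distance between shoe_1 and seat_1 below 0.006 m and angle between the y axis of shoe_1 and the x axis of fixture, either way round below 0.1 rad and angle between shoe_1's own z axis and vertical below 0.08 rad) or (distance between shoe_1 and seat_2 below 0.006 m and angle between the y axis of shoe_1 and the x axis of fixture, either way round below 0.1 rad and angle between shoe_1's own z axis and vertical below 0.08 rad) or (distance between shoe_1 and seat_3 below 0.006 m and angle between the y axis of shoe_1 and the x axis of fixture, either way round below 0.1 rad and angle between shoe_1's own z axis and vertical below 0.08 rad)) and ((distance between shoe_2 and seat_1 below 0.006 m and angle between the y axis of shoe_2 and the x axis of fixture, either way round below 0.1 rad and angle between shoe_2's own z axis and vertical below 0.08 rad) or (distance between shoe_2 and seat_2 below 0.006 m and angle between the y axis of shoe_2 and the x axis of fixture, either way round below 0.1 rad and angle between shoe_2's own z axis and vertical below 0.08 rad) or (distance between shoe_2 and seat_3 below 0.006 m and angle between the y axis of shoe_2 and the x axis of fixture, either way round below 0.1 rad and angle between shoe_2's own z axis and vertical below 0.08 rad)) and ((distance between shoe_3 and seat_1 below 0.006 m and angle between the y axis of shoe_3 and the x axis of fixture, either way round below 0.1 rad and angle between shoe_3's own z axis and vertical below 0.08 rad) or (distance between shoe_3 and seat_2 below 0.006 m and angle between the y axis of shoe_3 and the x axis of fixture, either way round below 0.1 rad and angle between shoe_3's own z axis and vertical below 0.08 rad) or (distance between shoe_3 and seat_3 below 0.006 m and angle between the y axis of shoe_3 and the x axis of fixture, either way round below 0.1 rad and angle between shoe_3's own z axis and vertical below 0.08 rad)) and value of joint comb above 0.015 m), for 0.2 s.
At the end, for the whole second after the job is handed in: every shoe present lies at rest in a pocket of its own, level (within 0.08 rad), lengthwise in the pocket (within 0.1 rad), its origin within 6 mm of the pocket's seat point; the comb is shut (within 4 mm) (((distance between shoe_1 and seat_1 below 0.006 m and angle between the y axis of shoe_1 and the x axis of fixture, either way round below 0.1 rad and angle between shoe_1's own z axis and vertical below 0.08 rad) or (distance between shoe_1 and seat_2 below 0.006 m and angle between the y axis of shoe_1 and the x axis of fixture, either way round below 0.1 rad and angle between shoe_1's own z axis and vertical below 0.08 rad) or (distance between shoe_1 and seat_3 below 0.006 m and angle between the y axis of shoe_1 and the x axis of fixture, either way round below 0.1 rad and angle between shoe_1's own z axis and vertical below 0.08 rad)) and ((distance between shoe_2 and seat_1 below 0.006 m and angle between the y axis of shoe_2 and the x axis of fixture, either way round below 0.1 rad and angle between shoe_2's own z axis and vertical below 0.08 rad) or (distance between shoe_2 and seat_2 below 0.006 m and angle between the y axis of shoe_2 and the x axis of fixture, either way round below 0.1 rad and angle between shoe_2's own z axis and vertical below 0.08 rad) or (distance between shoe_2 and seat_3 below 0.006 m and angle between the y axis of shoe_2 and the x axis of fixture, either way round below 0.1 rad and angle between shoe_2's own z axis and vertical below 0.08 rad)) and ((distance between shoe_3 and seat_1 below 0.006 m and angle between the y axis of shoe_3 and the x axis of fixture, either way round below 0.1 rad and angle between shoe_3's own z axis and vertical below 0.08 rad) or (distance between shoe_3 and seat_2 below 0.006 m and angle between the y axis of shoe_3 and the x axis of fixture, either way round below 0.1 rad and angle between shoe_3's own z axis and vertical below 0.08 rad) or (distance between shoe_3 and seat_3 below 0.006 m and angle between the y axis of shoe_3 and the x axis of fixture, either way round below 0.1 rad and angle between shoe_3's own z axis and vertical below 0.08 rad)) and linear speed of each of shoe_1, shoe_2, shoe_3 below 0.02 m/s and value of joint comb below 0.004 m); the robot touches nothing.
It fails at once if the turned stop is pushed away (over 30 mm) or tipped (distance of turned_stop from where it was at the start of the episode above 0.03 m or angle between turned_stop's own z axis and vertical above 0.5 rad).
It fails at once if the tape roll is pushed away (over 30 mm) or tipped (distance of tape_roll from where it was at the start of the episode above 0.03 m or angle between tape_roll's own z axis and vertical above 0.5 rad).
It fails at once if the standing electrode is pushed away (over 30 mm) or tipped (distance of electrode_1 from where it was at the start of the episode above 0.03 m or angle between electrode_1's own z axis and vertical above 0.5 rad).
It fails at once if the spanner is pushed away (over 30 mm) or tipped (distance of spanner from where it was at the start of the episode above 0.03 m or angle between spanner's own z axis and vertical above 0.5 rad).
Of shoe_1, shoe_2, shoe_3 only 2 to 3 are there at a start; the rules pass over those that are not, and their reading is None.
At some moment in a run one of shoe_1, shoe_2, shoe_3 may be knocked a few centimetres aside while the robot is not near it.
It also fails if it takes over 210 s, if anything falls off the work surface, if the arm or the gripper's body presses on something with over 40 N, if the wrist force passes 120 N, or if a joint passes its speed limit or range.

## Robot

A 6-joint arm with a two-finger parallel gripper is mounted at the origin on a cart in front of the work surface, level with it; the furniture and walls round the work are solid. World frame = base frame: x ahead of the robot, y to its left, z up, the work surface at z = 0. Lengths are in m, angles in rad, forces in N, time in s.
With the tool pointing down it reaches from about 0.35 to 0.775 m from the base axis. Payload 7.3 kg.
Tool frame: the origin (TCP) lies at the very end of the fingers, on their centre line; the grasp point (between the pads) lies 19 mm behind it; z points along the fingers, y is the line along which they close (so a half turn about z gives the same grasp; the last joint's range is limited). The gripper opens to 92 mm and grips with 3 to 60 N. Pads are 19 mm wide; open, the fingers measure 130 mm over their backs; the gripper's body (75 mm by 190 mm) begins 47 mm behind the grasp point.
Start: joints at [0.961, 0.342, 1.524, -0, 1.275, -0.146], TCP at [0.235, 0.47, 0.227] pointing down, gripper open.
Joint ranges: [-2.53, 2.53], [-0.77, 2.02], [0.04, 2.7], [-1, 4.14], [0.28, 2.66], [-3.11, 3.11]. Speed limits (rad/s): [2.57, 2.57, 3.14, 3.14, 3.14, 3.14].

## Interface

Orientations are given as [roll, pitch, yaw] about the fixed x, y, z axes, in that order (R = Rz(yaw) Ry(pitch) Rx(roll)).
In Python, from cell import * gives the robot as it stands.
- The arm moves only by the tool step_arm, never from a script. Its argument "commands" is a list of rows, each a list of 7 numbers: the opening, from 0 (shut) to 1 (fully open), then the shift along the world's x, y, z in cm, then the turn, a rotation vector about the world's x, y, z in rad. A call has 1 to 5 rows; each row is the pose to reach, as a shift and turn from the pose commanded when the call began; what a row does not reach only later rows make up. A row lasts 1/12 s, in which the tool goes at most 41.7 mm and 7.16 degrees, less where a joint would pass 70% of its speed; a pose out of reach is approached as far as the arm can. A call with a gripper value outside its range is refused whole. The fingers move at their own pace and stop on an object; "grip_force" is the grip in N (left out, the last holds). Time passes only in rows, so rows that repeat a pose let the fingers close. It gives the time, the measured TCP pose, the force, the opening and the grip force at its end, in the units of the state.
- observe(): the state, without advancing time (a new reading comes with each control period).
- read_camera(name): name is "scene" or "top"; returns the picture (384x512x3 uint8, red, green, blue); there is no depth.
- camera_model(name): a dict with "vfov" (degrees; the focal length in pixels is half the picture's height over the tangent of half this angle, whatever the lens; pixels are square), "cx", "cy" (the principal point, pixels), "k1" (the pictures are not rectified: a ray, as slopes to the right and down, at radius r is drawn at 1 + k1 r^2 times it, then the intrinsics apply), "world_to_cam" (4x4, takes a point from world to camera coordinates). Camera axes: x right, y up, looking along -z (the intrinsics and any distortion apply to the point x, -y, -z); pixel columns grow to the right and rows downward; lengths in m; the calibration is good to about 2 mm. A picture is of the moment at which its call begins. camera_model takes no time and is no camera call.
- hand_in(): hands the job in; it is judged then, once.
The state is a dict: "time": time; "qpos": joint angles; "qvel": joint speeds; "joint_efforts": joint torques, N m; "tool_pos": TCP position; "tool_rot": TCP orientation; "contact_force": force on the tool from outside, world axes, zero at the start; "torque": the same for the moment, N m; "opening": finger opening in m; "grip_force": force on a finger pad.
Only numpy, scipy, OpenCV 4.12 (cv2) and the standard library are available. Lean on these libraries where they do the work, as an engineer would, in place of code of your own. Each camera call takes 0.05 s, during which the arm holds its last target. There are 200 camera calls.

## Working session

There is one attempt and no reset: what is moved stays moved. The work goes in short steps, Python scripts to look and compute and a tool call to move; the robot and the scene stay as the last step left them, time stands still between calls to the robot, and variables do not carry over. Pictures are saved under pics/ and viewed, at most 15 in all, crops included, and the job is handed in when it is done.

Besides the shell and the picture viewer there is one more tool, called as name(argument=value, ...) on one line, values as JSON. step_arm: Moves the arm, as the interface text tells. Its arguments: {"type":"object","properties":{"commands":{"type":"array"},"grip_force":{"type":"number"}},"required":["commands"]}

```bash
mkdir -p pics; ls
cat > h.py <<'E'
import numpy as np, cv2
from cell import *
def K(n):
    m=camera_model(n); f=192/np.tan(np.radians(m['vfov']/2)); return m,f
def proj(n,P):
    m,f=K(n); P=np.atleast_2d(P); c=(np.c_[P,np.ones(len(P))]@np.array(m['world_to_cam']).T)[:,:3]
    s=np.c_[c[:,0],-c[:,1]]/-c[:,2:3]; s=s*(1+m['k1']*(s**2).sum(1,keepdims=True)); return s*f+[m['cx'],m['cy']]
def ray(n,uv):
    m,f=K(n); d=(np.array(uv,float)-[m['cx'],m['cy']])/f; s=d.copy()
    for _ in range(30): s=d/(1+m['k1']*(s**2).sum())
    W=np.array(m['world_to_cam']); R=W[:3,:3]; o=-R.T@W[:3,3]; return o,R.T@np.array([s[0],-s[1],-1])
def onz(n,uv,z):
    o,d=ray(n,uv); return o+d*(z-o[2])/d[2]
def tri(a,b):
    (o1,d1),(o2,d2)=ray('scene',a),ray('top',b); d1/=np.linalg.norm(d1); d2/=np.linalg.norm(d2)
    A=np.c_[d1,-d2]; t=np.linalg.lstsq(A,o2-o1,rcond=None)[0]; p,q=o1+t[0]*d1,o2+t[1]*d2; return (p+q)/2,np.linalg.norm(p-q)
def snap(n,f,crop=None,s=1):
    im=cv2.cvtColor(read_camera(n),cv2.COLOR_RGB2BGR); cv2.imwrite('pics/raw_'+f,im)
    if crop: x0,y0,x1,y1=crop; im=im[y0:y1,x0:x1]
    if s!=1: im=cv2.resize(im,None,fx=s,fy=s,interpolation=cv2.INTER_CUBIC)
    cv2.imwrite('pics/'+f,im); return im
E
python3 - <<'E'
from h import *
snap('scene','s0.png',s=1.5); snap('top','t0.png',s=1.5)
for n in('scene','top'): m,f=K(n); print(n,f,m['k1'],ray(n,(256,192)))
print(observe())
E
```

```text
pics
scene 354.1059198825771 -0.009610548826930236 (array([-0.10196851, -0.64205511,  0.77962273]), array([ 0.55795235,  0.6362562 , -0.53280443]))
top 395.8840282785547 -0.13555634240674658 (array([0.46382521, 0.15268331, 1.33734784]), array([ 0.14835028,  0.01184322, -0.98895326]))
{'time': 0.1, 'qpos': array([ 9.60993389e-01,  3.42650776e-01,  1.52490508e+00,  2.25605215e-05,
        1.27542309e+00, -1.45994005e-01]), 'qvel': array([-0.00023225, -0.00290857, -0.00304899,  0.00059794, -0.00020649,
       -0.00010757]), 'joint_efforts': array([ 1.62919729e-03, -4.32005239e+01, -2.44695300e+01,  7.17996061e-02,
        5.25537122e-02, -6.09946278e-05]), 'tool_pos': array([0.23462439, 0.46925089, 0.22612138]), 'tool_rot': array([-3.14022425e+00, -2.23016247e-04,  2.67777699e+00]), 'contact_force': array([ 0.54499501, -0.19278254,  0.06568897]), 'torque': array([-0.00422052, -0.00289655,  0.02996079]), 'grip_force': 0.0, 'opening': 0.09172857580602849}
```

View pics/s0.png

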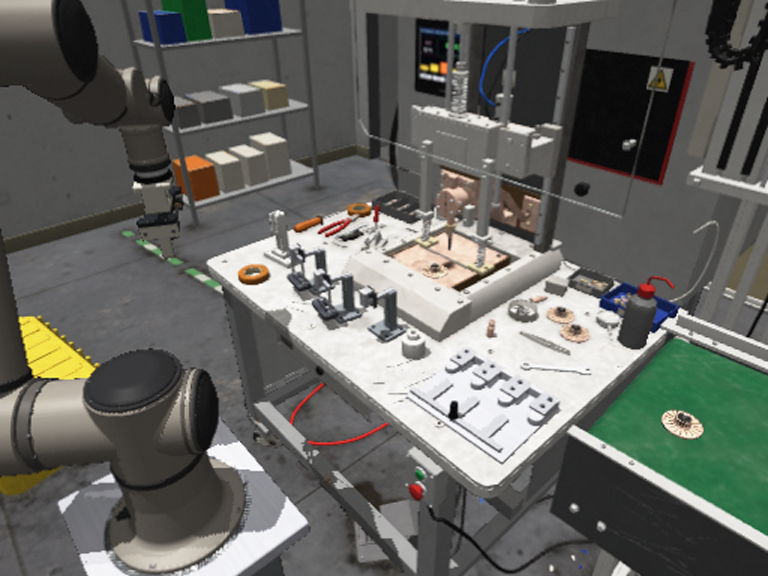

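View pics/t0.png

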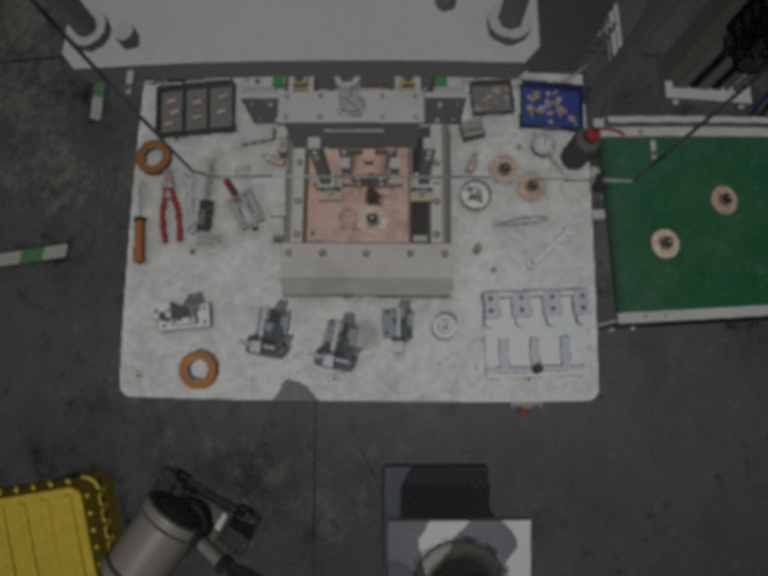

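The scene view shows the fixture at about (480,400) with its black knob at (454,410), and hook stands near (310,275), (340,300) and (385,315). The top view, x1.5, shows the fixture at (535,332), knob at (537,368), and hooks at (268,335), (338,345) and (398,325). I'll zoom in next.

Run:
```python
from h import *
t=cv2.imread('pics/raw_t0.png'); s=cv2.imread('pics/raw_s0.png')
a=cv2.resize(t[185:265,155:405],(800,256),interpolation=cv2.INTER_CUBIC)
a=np.clip(a*1.7,0,255).astype(np.uint8)
b=cv2.resize(s[150:240,180:290],(400,327),interpolation=cv2.INTER_CUBIC)
c=cv2.resize(s[220:315,265:380],(396,327),interpolation=cv2.INTER_CUBIC)
d=np.hstack([b,c]); d=cv2.copyMakeBorder(d,0,0,0,4,cv2.BORDER_CONSTANT)
cv2.imwrite('pics/z0.png',np.vstack([a,d]))
```

```text
(no output)
```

View pics/z0.png

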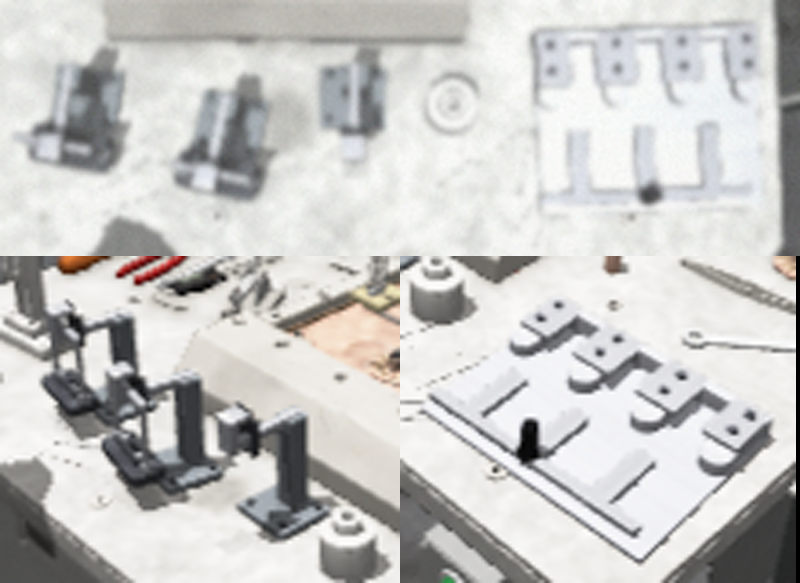

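The crops show shoes on the left and middle hooks, and the right hook empty. The comb is shut, with the knob near top-crop (650,193). I'll average frames and enlarge for sub-pixel picks.

Run:
```python
from h import *
A={}
for n in('top','scene'):
    A[n]=np.mean([read_camera(n).astype(float) for _ in range(6)],0)[:,:,::-1]; np.save('pics/a_'+n+'.npy',A[n])
def z(n,x0,y0,w,h,k,g=1.):
    im=np.clip(A[n][y0:y0+h,x0:x0+w]*g,0,255).astype(np.uint8); im=cv2.resize(im,(w*k,h*k),interpolation=cv2.INTER_CUBIC)
    for i in range(0,w,10): cv2.line(im,(i*k,0),(i*k,6),(0,0,255),1); cv2.putText(im,str(x0+i),(i*k,16),0,.35,(0,0,255),1)
    for i in range(0,h,10): cv2.line(im,(0,i*k),(6,i*k),(0,0,255),1); cv2.putText(im,str(y0+i),(8,i*k+4),0,.35,(0,0,255),1)
    return im
cv2.imwrite('pics/z1.png',np.vstack([z('top',160,198,100,58,8,1.8)]))
cv2.imwrite('pics/z2.png',np.vstack([z('scene',186,155,80,66,9)]))
cv2.imwrite('pics/z3.png',np.vstack([z('top',316,188,80,66,8,1.6)]))
cv2.imwrite('pics/z4.png',np.vstack([z('scene',268,225,108,90,6)]))
```

```text
(no output)
```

View pics/z1.png

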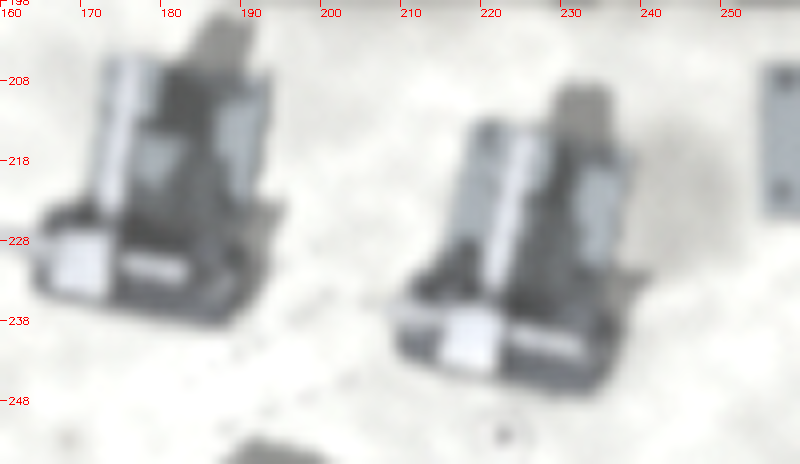

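View pics/z2.png

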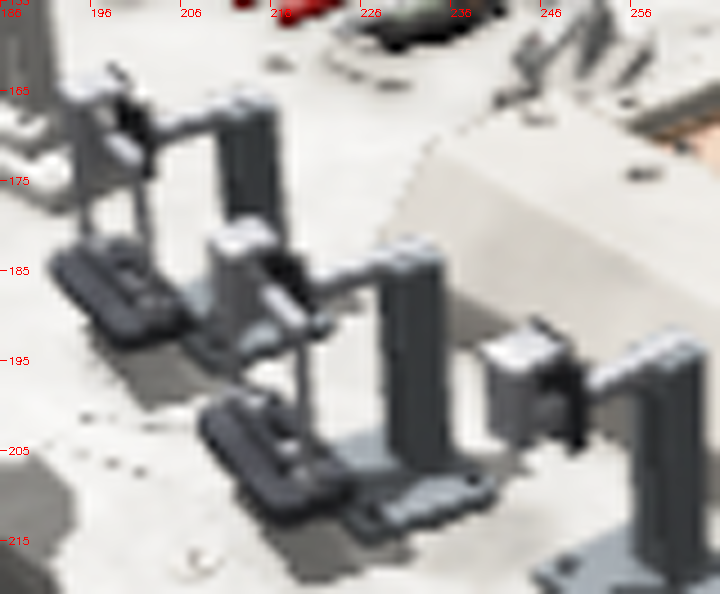

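View pics/z3.png

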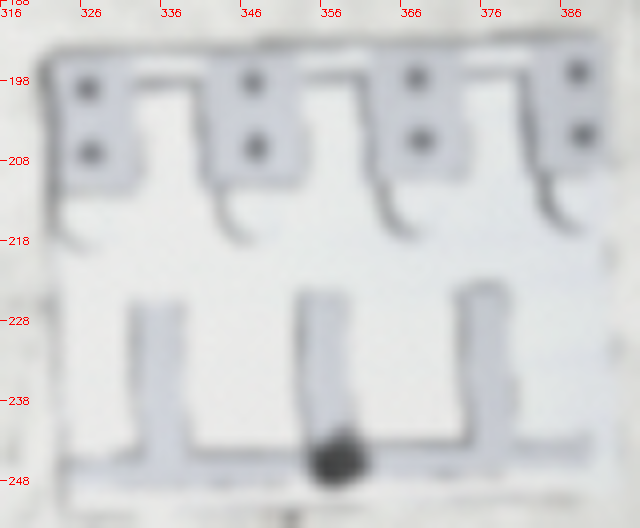

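View pics/z4.png

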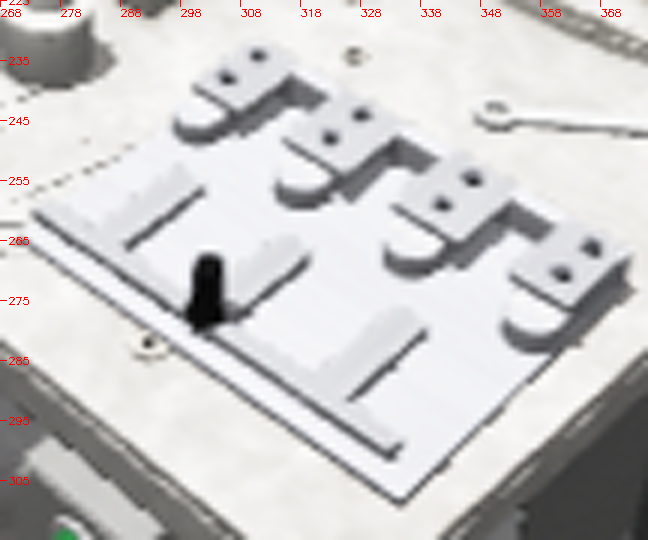

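The picks below come from these zooms: top z1 has nose patches at about (81,262) and (470,338) with bars running right of them. Scene z2 has nose tops at (97,88) and (243,237). Fixture views z3 and z4 show 8 lip holes and the knob.

```bash
cat > m1.py <<'E'
from h import *
np.set_printoptions(precision=4,suppress=True)
def P(l,k,x0,y0): return (np.array(l,float)+.5)/k-.5+[x0,y0]
T=lambda l:P(l,8,160,198); S=lambda l:P(l,9,186,155); TF=lambda l:P(l,8,316,188); SF=lambda l:P(l,6,268,225)
if __name__=='__main__':
    for nm,t,s in[('nose1',[[81,264]],[[97,88]]),('nose2',[[470,338]],[[243,237]]),('bar1 -y',[[188,271]],[[140,160]]),('bar2 -y',[[582,348]],[[303,320]])]:
        print(nm,*tri(S(s)[0],T(t)[0]), 'top@z', onz('top',T(t)[0],.147 if 'n' in nm else .124))
    for nm,a,b in[('arm1',[115,220],[128,62]),('arm2',[495,290],[530,130])]:
        p,q=onz('top',T([a])[0],.116),onz('top',T([b])[0],.116); print(nm,p,q,'yaw',np.arctan2((q-p)[1],(q-p)[0]))
    for nm,a,b in[('bar1',[125,266],[188,271]),('bar2',[512,330],[582,348])]:
        p,q=onz('top',T([a])[0],.124),onz('top',T([b])[0],.124); print(nm,p,q,'yaw',np.arctan2(-(p-q)[0],(p-q)[1]))
    h1=[(88,88),(253,83),(417,79),(577,72)];h2=[(91,153),(257,148),(422,141),(583,135)]
    g1=[(259,55),(362,115),(473,180),(592,248)];g2=[(228,78),(331,138),(443,205),(561,274)]
    for a,b in zip(h1+h2,g1+g2): print('hole',*tri(SF([b])[0],TF([a])[0]),onz('top',TF([a])[0],.0295),onz('scene',SF([b])[0],.0295))
    print('knob top',*tri(SF([[208,258]])[0],TF([[337,462]])[0]), onz('top',TF([[337,462]])[0],.051))
    for e in[(160,303),(325,292),(485,283)]: print('fing',onz('top',TF([e])[0],.017))
    print('corner scene',onz('scene',SF([[400,501]])[0],.004), onz('scene',SF([[28,242]])[0],.004))
E
python3 m1.py
```

```text
nose1 [0.5257 0.4262 0.1436] 0.006175752253955332 top@z [0.523  0.4272 0.147 ]
nose2 [0.4982 0.2783 0.144 ] 0.0032561426990367617 top@z [0.4968 0.2789 0.147 ]
bar1 -y [0.5231 0.3899 0.124 ] 0.002827881574862898 top@z [0.5219 0.3907 0.124 ]
bar2 -y [0.4954 0.2373 0.1252] 0.0035908756034997015 top@z [0.494  0.2384 0.124 ]
arm1 [0.5418 0.4215 0.116 ] [0.6036 0.4184 0.116 ] yaw -0.049530350787248094
arm2 [0.5162 0.2729 0.116 ] [0.5781 0.2604 0.116 ] yaw -0.19886499454955162
bar1 [0.5236 0.4153 0.124 ] [0.5219 0.3907 0.124 ] yaw -0.06703887096204864
bar2 [0.5006 0.2653 0.124 ] [0.494  0.2384 0.124 ] yaw -0.2417956224175281
hole [ 0.6395 -0.0679  0.0329] 0.002021744634435258 [ 0.6392 -0.0678  0.0295] [ 0.6439 -0.0658  0.0295]
hole [ 0.6421 -0.1378  0.0322] 0.002058292535049371 [ 0.6417 -0.1377  0.0295] [ 0.6458 -0.1366  0.0295]
hole [ 0.6443 -0.208   0.0316] 0.0021063395337503703 [ 0.6438 -0.2078  0.0295] [ 0.6474 -0.2073  0.0295]
hole [ 0.6475 -0.2772  0.0313] 0.0016091193707676909 [ 0.6472 -0.2771  0.0295] [ 0.6501 -0.2767  0.0295]
hole [ 0.6125 -0.069   0.0322] 0.0023811260183865574 [ 0.6119 -0.0686  0.0295] [ 0.6162 -0.0675  0.0295]
hole [ 0.6148 -0.1388  0.0328] 0.002349056812096404 [ 0.6143 -0.1387  0.0295] [ 0.6191 -0.1372  0.0295]
hole [ 0.6179 -0.2091  0.0318] 0.0016993004984986232 [ 0.6176 -0.2091  0.0295] [ 0.6209 -0.2083  0.0295]
hole [ 0.6203 -0.278   0.0325] 0.000791689361412841 [ 0.6204 -0.2787  0.0295] [ 0.6236 -0.2768  0.0295]
knob top [ 0.4851 -0.166   0.0512] 0.00494275660936204 [ 0.4832 -0.1643  0.051 ]
fing [ 0.5502 -0.0989  0.017 ]
fing [ 0.5549 -0.1691  0.017 ]
fing [ 0.5588 -0.238   0.017 ]
corner scene [ 0.4747 -0.2977  0.004 ] [ 0.4656 -0.0663  0.004 ]
```

step_arm(commands=[[1,1.6,-3.8,0,0,0,0.1],[1,3.2,-7.6,0,0,0,0.2],[1,4.8,-11.4,0,0,0,0.3],[1,6.4,-15.2,0,0,0,0.4],[1,8,-19,0,0,0,0.5]])

```text
time: 1.12
tool_pos: [0.3134, 0.2822, 0.2269]
tool_rot: [3.141, 0.0, -3.109]
contact_force: [1.0, 0.7, -0.1]
opening: 0.0917
grip_force: 0.0
```

step_arm(commands=[[1,1.6,-3.8,0,0,0,0],[1,3.2,-7.6,0,0,0,0],[1,4.8,-11.4,0,0,0,0],[1,6.4,-15.2,0,0,0,0],[1,8,-19,0,0,0,0]])

```text
time: 1.53
tool_pos: [0.3935, 0.0921, 0.2271]
tool_rot: [3.141, 0.001, -3.114]
contact_force: [1.0, -0.1, 0.2]
opening: 0.0922
grip_force: 0.0
```

step_arm(commands=[[1,1.6,-3.8,0,0,0,0],[1,3.2,-7.6,0,0,0,0],[1,4.8,-11.4,0,0,0,0],[1,6.4,-15.2,0,0,0,0],[1,8,-19,0,0,0,0]])

```text
time: 1.95
tool_pos: [0.4736, -0.0982, 0.227]
tool_rot: [3.142, 0.001, -3.115]
contact_force: [0.7, 0.8, 0.4]
opening: 0.0918
grip_force: 0.0
```

step_arm(commands=[[1,0.6,-3.5,0,0,0,0],[1,1.1,-6.7,-1,0,0,0],[1,1.1,-6.7,-5,0,0,0],[1,1.1,-6.7,-9,0,0,0],[1,1.1,-6.7,-13,0,0,0]])

```text
time: 2.37
tool_pos: [0.4843, -0.164, 0.0957]
tool_rot: [-3.141, 0.002, -3.116]
contact_force: [0.5, -0.5, 0.0]
opening: 0.092
grip_force: 0.0
```

Run:
```python
from h import *
s=observe(); print(s['tool_pos'])
im=snap('top','t1.png',(300,170,410,270),3); im2=snap('scene','s1.png',(260,180,370,280),3)
cv2.imwrite('pics/c1.png',np.hstack([im,im2]))
```

```text
[ 0.4843129  -0.1640003   0.09567936]
```

View pics/c1.png

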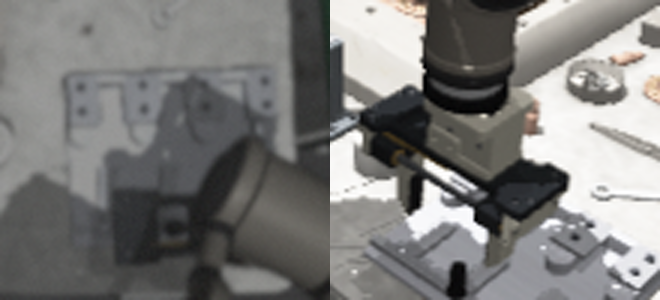

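The view shows the open fingers straddling the knob line, with the knob at crop (458,275). Descending and gripping.

step_arm(commands=[[1,0,0,-3.5,0,0,0],[1,0,0,-7,0,0,0],[1,0,0,-7,0,0,0]])

```text
time: 2.72
tool_pos: [0.4821, -0.1618, 0.0239]
tool_rot: [3.138, -0.006, -3.114]
contact_force: [-1.4, 1.0, -0.5]
opening: 0.0918
grip_force: 0.0
```

step_arm(commands=[[0,0,0,0,0,0,0],[0,0,0,0,0,0,0],[0,0,0,0,0,0,0],[0,0,0,0,0,0,0],[0,0,0,0,0,0,0]], grip_force=20)

```text
time: 3.13
tool_pos: [0.4851, -0.1634, 0.0285]
tool_rot: [-3.14, 0.003, -3.114]
contact_force: [0.2, 0.3, 0.5]
opening: 0.0631
grip_force: 0.0
```

step_arm(commands=[[0,0,0,0,0,0,0],[0,0,0,0,0,0,0],[0,0,0,0,0,0,0],[0,0,0,0,0,0,0],[0,0,0,0,0,0,0]])

```text
time: 3.55
tool_pos: [0.4842, -0.163, 0.0267]
tool_rot: [3.141, -0.0, -3.114]
contact_force: [0.3, 0.3, -1.3]
opening: 0.0298
grip_force: 0.0
```

step_arm(commands=[[0,0,0,0,0,0,0],[0,0,0,0,0,0,0],[0,0,0,0,0,0,0],[0,0,0,0,0,0,0]])

```text
time: 3.88
tool_pos: [0.4841, -0.1632, 0.0267]
tool_rot: [3.142, -0.0, -3.115]
contact_force: [-0.7, -1.9, -0.3]
opening: 0.0151
grip_force: 20.0
```

step_arm(commands=[[0,-0.03,0.8,0,0,0,0],[0,-0.06,1.6,0,0,0,0],[0,-0.09,2.4,0,0,0,0],[0,-0.11,3.0,0,0,0,0],[0,-0.11,3.0,0,0,0,0]])

```text
time: 4.3
tool_pos: [0.4833, -0.1382, 0.0268]
tool_rot: [-3.132, 0.001, -3.111]
contact_force: [-8.3, -39.9, -11.1]
opening: 0.0242
grip_force: 20.0
```

step_arm(commands=[[0,0,0.3,0,0,0,0],[0,-0.01,0.5,0,0,0,0],[0,-0.01,0.5,0,0,0,0]])

```text
time: 4.55
tool_pos: [0.4832, -0.1343, 0.0267]
tool_rot: [-3.132, 0.001, -3.112]
contact_force: [-8.5, -39.7, -10.3]
opening: 0.0318
grip_force: 20.0
```

step_arm(commands=[[0.3,0,-0.5,0,0,0,0],[0.5,0,-0.8,0,0,0,0],[0.6,0,-0.8,0,0,0,0],[0.6,0,-0.8,0,0,0,0],[0.6,0,-0.8,0,0,0,0]])

```text
time: 4.97
tool_pos: [0.483, -0.135, 0.0268]
tool_rot: [3.141, -0.0, -3.114]
contact_force: [0.2, 0.2, -1.1]
opening: 0.0499
grip_force: 0.0
```

step_arm(commands=[[0.6,0,0,3,0,0,0],[0.6,0,0,7,0,0,0],[0.6,0,3,11,0,0,0],[0.6,0,7,14,0,0,0],[0.6,0,11,17,0,0,0]])

```text
time: 5.38
tool_pos: [0.4829, -0.0442, 0.1837]
tool_rot: [3.141, 0.001, -3.115]
contact_force: [1.1, 0.6, -0.3]
opening: 0.055
grip_force: 0.0
```

step_arm(commands=[[0.6,0,4,2,0,0,0],[0.6,0,8,4,0,0,-0.1],[0.6,0,12,5,0,0,-0.2],[0.6,0,16,5,0,0,-0.3],[0.6,0,20,5,0,0,-0.4]])

```text
time: 5.8
tool_pos: [0.4826, 0.1541, 0.2331]
tool_rot: [3.14, 0.002, 2.766]
contact_force: [0.2, -0.2, -0.6]
opening: 0.0551
grip_force: 0.0
```

Run:
```python
from h import *
print(observe()['tool_pos'])
A=np.mean([read_camera('top').astype(float) for _ in range(4)],0)[:,:,::-1]
B=np.mean([read_camera('scene').astype(float) for _ in range(4)],0)[:,:,::-1]
def z(A,x0,y0,w,h,W,H,g):
    return cv2.resize(np.clip(A[y0:y0+h,x0:x0+w]*g,0,255).astype(np.uint8),(W,H),interpolation=cv2.INTER_CUBIC)
cv2.imwrite('pics/c2.png',np.vstack([np.hstack([z(A,316,188,80,66,400,330,1.6),z(B,268,225,108,90,396,330,1)]),np.hstack([z(A,160,198,100,58,466,270,1.8),z(B,186,155,80,66,330,270,1)])]))
```

```text
[0.48255666 0.15413279 0.23305615]
```

View pics/c2.png

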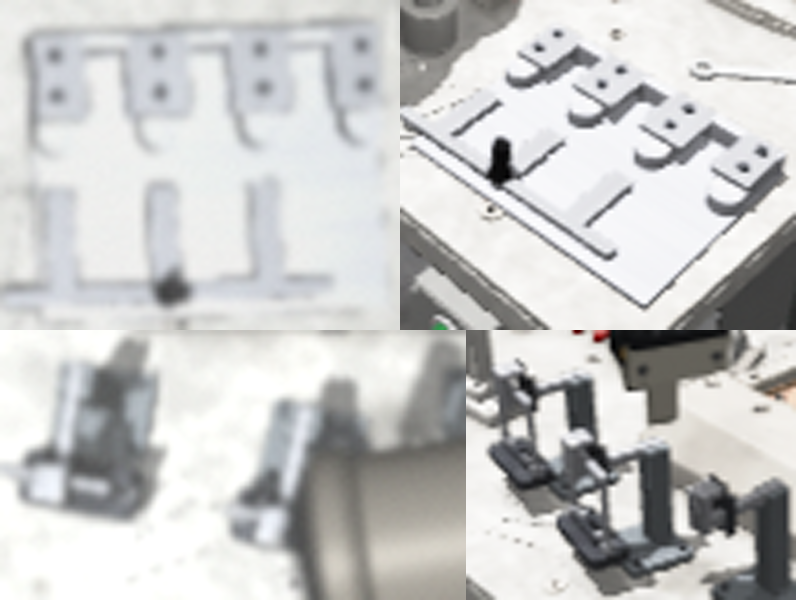

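The comb fingers now sit under the lip blocks beside the pockets (crop x ≈ 58/160/262), so the comb is open. Next is shoe_2: grip point (0.496, 0.2485), tool yaw 1.35.

step_arm(commands=[[0.5,0.5,3,0,0,0,-0.12],[0.5,1,6,0,0,0,-0.24],[0.5,1.35,9.45,0,0,0,-0.36],[0.5,1.35,9.45,0,0,0,-0.48],[0.5,1.35,9.45,0,0,0,-0.6]])

```text
time: 6.62
tool_pos: [0.4968, 0.2461, 0.2313]
tool_rot: [-3.141, -0.0, 2.165]
contact_force: [-0.3, 0.4, -0.2]
opening: 0.0457
grip_force: 0.0
```

step_arm(commands=[[0.5,0,0,0,0,0,-0.12],[0.5,0,0,0,0,0,-0.24],[0.5,0,0,0,0,0,-0.36],[0.5,0,0,0,0,0,-0.48],[0.5,0,0,0,0,0,-0.6]])

```text
time: 7.03
tool_pos: [0.497, 0.2443, 0.2317]
tool_rot: [-3.141, 0.0, 1.562]
contact_force: [-0.1, -1.0, -0.2]
opening: 0.0457
grip_force: 0.0
```

step_arm(commands=[[0.5,0,0,0,0,0,-0.12],[0.5,0,0,-2,0,0,-0.216],[0.5,0,0,-5,0,0,-0.216],[0.5,0,0,-7,0,0,-0.216],[0.5,0,0,-7,0,0,-0.216]])

```text
time: 7.45
tool_pos: [0.4945, 0.2435, 0.1576]
tool_rot: [-3.135, 0.004, 1.352]
contact_force: [-1.6, -1.3, -0.3]
opening: 0.046
grip_force: 0.0
```

Run:
```python
from h import *
print(observe()['tool_pos'],observe()['tool_rot'])
B=np.mean([read_camera('scene').astype(float) for _ in range(4)],0)[:,:,::-1]
cv2.imwrite('pics/c3.png',cv2.resize(B[130:220,186:286].astype(np.uint8),(600,540),interpolation=cv2.INTER_CUBIC))
```

```text
[0.49451459 0.2434886  0.15759791] [-3.13454233  0.004396    1.35192755]
```

View pics/c3.png

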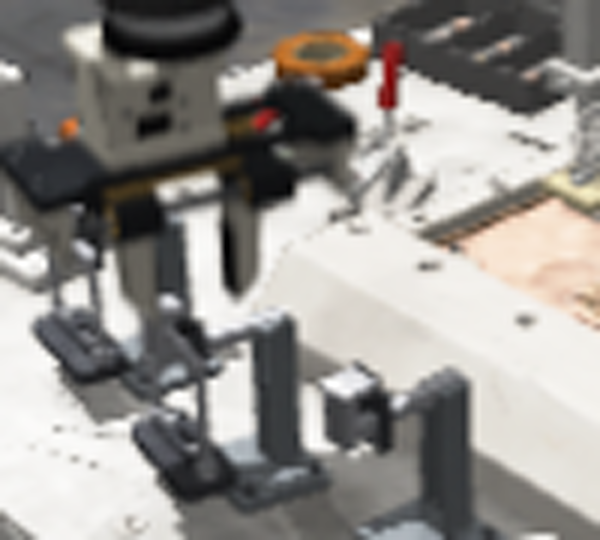

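The view shows both fingers above hook_2, one on each side of the bar line at about (150,310) and (240,280). I'll descend, close and check.

step_arm(commands=[[0.5,0.15,0.4,-1.5,0,0,0],[0.5,0.15,0.4,-3.5,0,0,0],[0.5,0.15,0.4,-5.4,0,0,0],[0.5,0.15,0.4,-5.4,0,0,0]])

```text
time: 7.98
tool_pos: [0.497, 0.2492, 0.106]
tool_rot: [-3.139, 0.002, 1.354]
contact_force: [-0.4, -1.1, -0.5]
opening: 0.0458
grip_force: 0.0
```

step_arm(commands=[[0,0,0,0,0,0,0],[0,0,0,0,0,0,0],[0,0,0,0,0,0,0],[0,0,0,0,0,0,0],[0,0,0,0,0,0,0]], grip_force=40)

```text
time: 8.4
tool_pos: [0.4985, 0.2499, 0.1088]
tool_rot: [3.14, -0.001, 1.354]
contact_force: [-0.2, -0.5, -0.1]
opening: 0.0171
grip_force: 0.0
```

step_arm(commands=[[0,0,0,0,0,0,0],[0,0,0,0,0,0,0],[0,0,0,0,0,0,0]])

```text
time: 8.65
tool_pos: [0.4982, 0.2498, 0.1081]
tool_rot: [3.141, -0.0, 1.354]
contact_force: [-0.2, -0.2, 2.5]
opening: 0.0069
grip_force: 40.0
```

step_arm(commands=[[0,0,0,0.2,0,0,0],[0,0.6,-0.12,0.3,0,0,0],[0,1.2,-0.24,0.3,0,0,0],[0,1.86,-0.38,0.3,0,0,0],[0,1.86,-0.38,0.3,0,0,0]])

```text
time: 9.07
tool_pos: [0.517, 0.2456, 0.1102]
tool_rot: [-3.14, 0.001, 1.353]
contact_force: [-3.5, 0.1, -0.8]
opening: 0.0068
grip_force: 39.9
```

step_arm(commands=[[0,0,0,0,0,0,0],[0,0,0,0,0,0,0]])

```text
time: 9.23
tool_pos: [0.5163, 0.2458, 0.1105]
tool_rot: [-3.141, 0.001, 1.354]
contact_force: [-4.4, 0.3, 0.5]
opening: 0.007
grip_force: 39.9
```

step_arm(commands=[[0,0,0,1.2,0,0,0],[0,0,0,2.4,0,0,0],[0,0,0,3.6,0,0,0],[0,0,0,3.6,0,0,0]])

```text
time: 9.57
tool_pos: [0.5187, 0.2465, 0.1492]
tool_rot: [3.136, -0.003, 1.354]
contact_force: [0.8, -0.0, -1.4]
opening: 0.0067
grip_force: 40.0
```

step_arm(commands=[[0,-1.5,0.3,0,0,0,0],[0,-3,0.6,0,0,0,0],[0,-4.5,0.9,0,0,0,0],[0,-6,1.2,0,0,0,0],[0,-6.8,1.4,0,0,0,0]])

```text
time: 9.98
tool_pos: [0.4474, 0.2601, 0.1463]
tool_rot: [-3.142, 0.0, 1.354]
contact_force: [-0.2, -0.2, -1.7]
opening: 0.007
grip_force: 40.0
```

step_arm(commands=[[0,0,0,3,0,0,0],[0,0,0,6,0,0,0],[0,0,0,9,0,0,0],[0,0,0,11,0,0,0]])

```text
time: 10.32
tool_pos: [0.4498, 0.2603, 0.2595]
tool_rot: [3.138, -0.002, 1.354]
contact_force: [1.3, 0.6, -1.8]
opening: 0.0068
grip_force: 40.0
```

step_arm(commands=[[0,0.5,-3.6,0,0,0,-0.1],[0,0.9,-7.2,0,0,0,-0.2],[0,1.4,-10.8,0,0,0,-0.3],[0,1.8,-14.4,0,0,0,-0.4],[0,2.3,-18,0,0,0,-0.5]])

```text
time: 10.73
tool_pos: [0.472, 0.0782, 0.2567]
tool_rot: [3.14, -0.001, 0.849]
contact_force: [0.5, 0.1, -2.0]
opening: 0.0066
grip_force: 40.0
```

step_arm(commands=[[0,0.5,-3.6,0,0,0,-0.1],[0,0.9,-7.2,0,0,0,-0.2],[0,1.4,-10.8,0,0,0,-0.3],[0,1.8,-14.4,0,0,0,-0.4],[0,2.3,-18,0,0,0,-0.5]])

```text
time: 11.15
tool_pos: [0.4949, -0.1023, 0.2566]
tool_rot: [3.14, -0.001, 0.348]
contact_force: [1.1, 1.1, -1.6]
opening: 0.0069
grip_force: 40.0
```

step_arm(commands=[[0,0.5,-3.6,0,0,0,-0.1],[0,0.9,-7.2,0,0,0,-0.2],[0,1.4,-10.8,0,0,0,-0.316],[0,2,-14,0,0,0,-0.316],[0,2.3,-14.7,0,0,0,-0.316]])

```text
time: 11.57
tool_pos: [0.5179, -0.2527, 0.2559]
tool_rot: [3.138, -0.0, 0.033]
contact_force: [-0.3, 1.1, -2.4]
opening: 0.0068
grip_force: 40.0
```

step_arm(commands=[[0,0,0,0,0,0,0],[0,0,0,0,0,0,0],[0,0,0,0,0,0,0]])

```text
time: 11.82
tool_pos: [0.5176, -0.2459, 0.2565]
tool_rot: [-3.141, 0.0, 0.039]
contact_force: [-0.2, 0.3, -2.7]
opening: 0.0067
grip_force: 40.0
```

step_arm(commands=[[0,-0.15,-0.12,-3,0,0,0],[0,-0.15,-0.12,-6,0,0,0],[0,-0.15,-0.12,-9,0,0,0],[0,-0.15,-0.12,-12,0,0,0],[0,-0.15,-0.12,-14.5,0,0,0]])

```text
time: 12.23
tool_pos: [0.5157, -0.2462, 0.1103]
tool_rot: [-3.141, 0.001, 0.04]
contact_force: [0.0, 0.3, -2.2]
opening: 0.0068
grip_force: 40.0
```

step_arm(commands=[[0,0,0,-0.5,0,0,0],[0,0,0,-1,0,0,0],[0,0,0,-1,0,0,0]])

```text
time: 12.48
tool_pos: [0.5166, -0.2476, 0.1023]
tool_rot: [3.141, -0.001, 0.039]
contact_force: [-0.3, -0.3, -2.1]
opening: 0.0065
grip_force: 40.0
```

Run:
```python
from h import *
print(observe()['tool_pos'],observe()['tool_rot'])
B=np.mean([read_camera('scene').astype(float) for _ in range(4)],0)[:,:,::-1]
cv2.imwrite('pics/c4.png',cv2.resize(B[210:315,265:385].astype(np.uint8),(720,600*105//100-30),interpolation=cv2.INTER_CUBIC))
```

```text
[ 0.5165789  -0.24763581  0.10227777] [ 3.14115488e+00 -5.73613628e-04  3.89391334e-02]
```

View pics/c4.png

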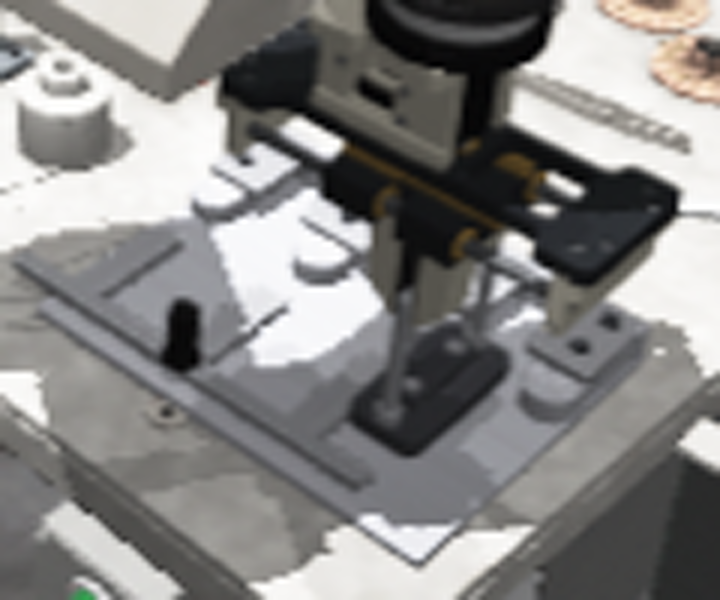

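The picture shows the shoe hanging level over lane 1, foot at (430,385), clear of the comb's back bar, with the front toward the pocket. Lowering to the floor.

step_arm(commands=[[0,0,0,-0.5,0,0,0],[0,0,0,-1,0,0,0],[0,0,0,-1.4,0,0,0],[0,0,0,-1.4,0,0,0],[0,0,0,-1.4,0,0,0]])

```text
time: 13.1
tool_pos: [0.5159, -0.2482, 0.0874]
tool_rot: [-3.141, 0.001, 0.038]
contact_force: [0.2, 0.4, -2.5]
opening: 0.0071
grip_force: 40.0
```

step_arm(commands=[[0,0,0,-0.15,0,0,0],[0,0,0,-0.25,0,0,0],[0,0,0,-0.25,0,0,0]])

```text
time: 13.35
tool_pos: [0.5165, -0.2484, 0.0868]
tool_rot: [3.141, -0.001, 0.038]
contact_force: [-3.0, 2.1, 9.7]
opening: 0.0069
grip_force: 40.0
```

step_arm(commands=[[0,0.3,0.01,0.15,0,0,0],[0,1.2,0.05,0.15,0,0,0],[0,2.0,0.08,0.15,0,0,0],[0,2.0,0.08,0.15,0,0,0]])

```text
time: 13.68
tool_pos: [0.5382, -0.2476, 0.0868]
tool_rot: [3.141, -0.002, 0.038]
contact_force: [1.1, 0.6, 3.3]
opening: 0.0069
grip_force: 40.0
```

step_arm(commands=[[0,0.7,0.03,0,0,0,0],[0,1.4,0.05,0,0,0,0],[0,1.4,0.05,0,0,0,0]])

```text
time: 13.93
tool_pos: [0.5517, -0.247, 0.0868]
tool_rot: [3.141, -0.001, 0.038]
contact_force: [0.3, 0.9, 2.9]
opening: 0.0068
grip_force: 40.0
```

step_arm(commands=[[0,0.8,0.03,0,0,0,0],[0,1.6,0.06,0,0,0,0],[0,2.2,0.08,0,0,0,0],[0,2.2,0.08,0,0,0,0]])

```text
time: 14.27
tool_pos: [0.5736, -0.2461, 0.0868]
tool_rot: [3.141, -0.001, 0.038]
contact_force: [1.1, 1.1, 2.4]
opening: 0.0068
grip_force: 40.0
```

step_arm(commands=[[0,0.2,0.01,0,0,0,0],[0,0.4,0.02,0,0,0,0],[0,0.5,0.02,0,0,0,0]])

```text
time: 14.52
tool_pos: [0.577, -0.2459, 0.0867]
tool_rot: [-3.142, 0.0, 0.038]
contact_force: [-2.4, 0.2, 2.5]
opening: 0.0066
grip_force: 40.0
```

step_arm(commands=[[0,0.2,0,0,0,0,0],[0,0.4,0,0,0,0,0],[0,0.4,0,0,0,0,0]])

```text
time: 14.77
tool_pos: [0.5798, -0.2459, 0.0869]
tool_rot: [-3.141, 0.003, 0.038]
contact_force: [-6.0, -0.4, 5.9]
opening: 0.0069
grip_force: 40.0
```

step_arm(commands=[[0,0.2,0,0,0,0,0],[0,0.4,0,0,0,0,0],[0,0.4,0,0,0,0,0]])

```text
time: 15.02
tool_pos: [0.5814, -0.246, 0.0878]
tool_rot: [-3.14, 0.008, 0.038]
contact_force: [-19.4, 1.1, 17.3]
opening: 0.0067
grip_force: 40.0
```

step_arm(commands=[[0,-0.3,0,0,0,0,0],[0,-0.6,0,0,0,0,0],[0.3,-0.6,0,0,0,0,0],[0.4,-0.6,0,0,0,0,0],[0.4,-0.6,0,0,0,0,0]])

```text
time: 15.43
tool_pos: [0.5795, -0.2459, 0.0866]
tool_rot: [3.141, -0.001, 0.038]
contact_force: [-0.1, -1.1, -0.1]
opening: 0.0223
grip_force: 0.0
```

step_arm(commands=[[0.4,0,0,3,0,0,0],[0.4,0,0,7,0,0,0],[0.4,0,3.5,10,0,0,0.1],[0.4,0,7.5,13,0,0,0.2],[0.4,0,11.5,16,0,0,0.3]])

```text
time: 15.85
tool_pos: [0.5792, -0.1471, 0.2354]
tool_rot: [3.141, -0.001, 0.341]
contact_force: [0.2, -0.3, 1.0]
opening: 0.0366
grip_force: 0.0
```

step_arm(commands=[[0.4,-1,4,0,0,0,0.12],[0.4,-2,8,0,0,0,0.24],[0.4,-3,12,0,0,0,0.36],[0.4,-4,16,0,0,0,0.48],[0.4,-5,20,0,0,0,0.6]])

```text
time: 16.27
tool_pos: [0.5286, 0.0541, 0.2341]
tool_rot: [3.141, -0.0, 0.944]
contact_force: [1.9, -0.1, 0.4]
opening: 0.0368
grip_force: 0.0
```

Run:
```python
from h import *
print(observe()['tool_pos'],observe()['tool_rot'],observe()['time'])
A={n:np.mean([read_camera(n).astype(float) for _ in range(5)],0)[:,:,::-1] for n in('top','scene')}
np.savez('pics/b.npz',**A)
def z(A,x0,y0,w,h,k,g): return cv2.resize(np.clip(A[y0:y0+h,x0:x0+w]*g,0,255).astype(np.uint8),(w*k,h*k),interpolation=cv2.INTER_CUBIC)
a=z(A['top'],330,188,66,60,6,1.7); b=z(A['scene'],300,220,66,60,6,1)
c=z(A['top'],160,198,66,38,6,1.8); d=z(A['scene'],176,155,66,38,6,1)
cv2.imwrite('pics/c5.png',np.vstack([np.hstack([a,b]),np.hstack([c,d])]))
```

```text
[0.52856365 0.05410433 0.23413257] [ 3.14107001e+00 -4.74652193e-04  9.43612321e-01] 16.2667
```

View pics/c5.png

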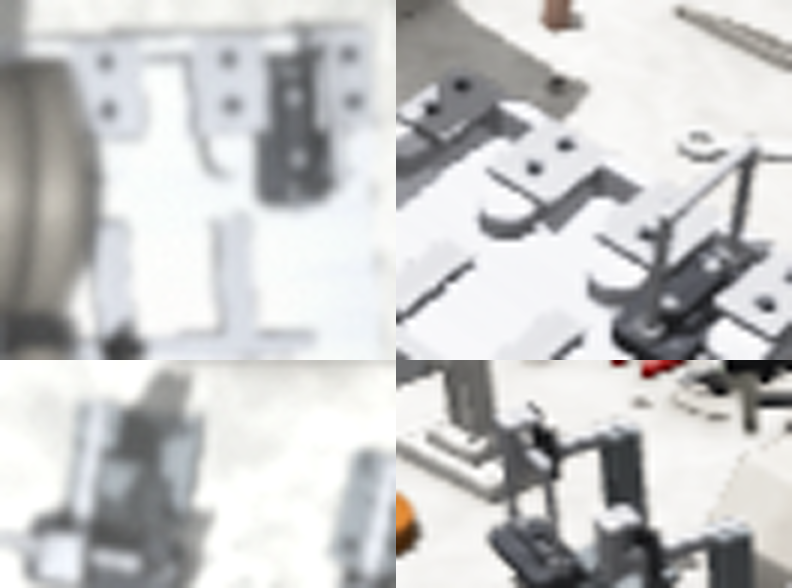

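The shoe is under the lips of pocket 1, its back end at top crop (295,205), and shoe_1 still hangs unchanged on hook_1. Going to hook_1's grip point (0.5235, 0.399), yaw 1.51.

step_arm(commands=[[0.5,0,3.5,0,0,0,0.11],[0.5,0,7,0,0,0,0.22],[0.5,-0.2,10.5,0,0,0,0.33],[0.5,-0.2,14,0,0,0,0.44],[0.5,-0.3,17.5,0,0,0,0.566]])

```text
time: 17.18
tool_pos: [0.5265, 0.2279, 0.234]
tool_rot: [3.141, 0.0, 1.506]
contact_force: [0.5, 0.2, -0.0]
opening: 0.0454
grip_force: 0.0
```

step_arm(commands=[[0.5,0,4,0,0,0,0],[0.5,0,8,0,0,0,0],[0.5,-0.1,12,0,0,0,0],[0.5,-0.2,16,0,0,0,0],[0.5,-0.2,17,0,0,0,0]])

```text
time: 17.6
tool_pos: [0.5233, 0.4019, 0.2331]
tool_rot: [-3.141, -0.002, 1.505]
contact_force: [-0.0, -0.2, -0.5]
opening: 0.046
grip_force: 0.0
```

step_arm(commands=[[0.5,0,0,-2,0,0,0],[0.5,0,0,-5,0,0,0],[0.5,0,0,-7.2,0,0,0],[0.5,0,0,-7.2,0,0,0],[0.5,0,0,-7.2,0,0,0]])

```text
time: 18.02
tool_pos: [0.5242, 0.396, 0.1611]
tool_rot: [-3.139, 0.002, 1.501]
contact_force: [-0.0, -1.4, 0.4]
opening: 0.0461
grip_force: 0.0
```

Run:
```python
from h import *
s=observe();print(s['tool_pos'],s['tool_rot'])
uv=((295+.5)/6-.5+330,(205+.5)/6-.5+188); print('shoe2 back edge',onz('top',uv,.018))
for p in [(s['tool_pos'])]: print(proj('scene',p),proj('top',p))
im=snap('scene','s6.png',(170,130,250,200),8)
```

```text
[0.52421811 0.39604546 0.16113738] [-3.13935984e+00  1.75110260e-03  1.50138061e+00]
shoe2 back edge [ 0.56271818 -0.2467076   0.018     ]
[[199.13843176 163.08166087]] [[178.91160657 230.0290673 ]]
```

View pics/s6.png

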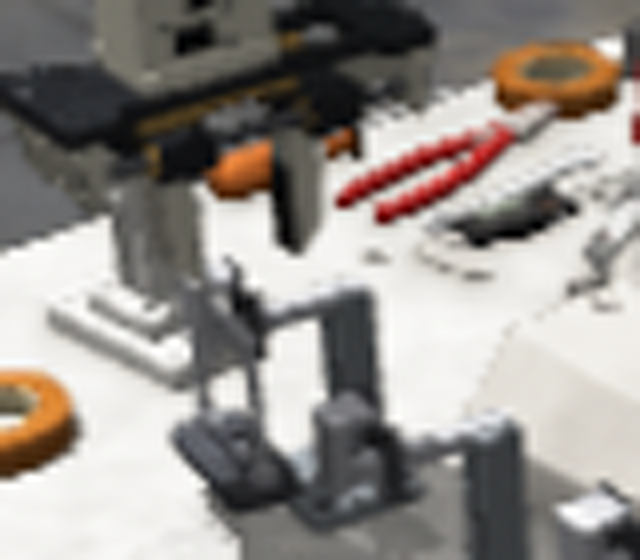

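The back edge of the seated shoe is at x=0.5627, exactly as it should be. The picture shows the fingers either side of bar_1 at (150,270) and (295,240), above it. Descending and gripping.

step_arm(commands=[[0.5,0,0.3,-1.5,0,0,0],[0.5,0,0.3,-3.5,0,0,0],[0.5,0,0.3,-5.4,0,0,0],[0.5,0,0.3,-5.4,0,0,0]])

```text
time: 18.4
tool_pos: [0.5236, 0.3993, 0.1065]
tool_rot: [-3.139, 0.002, 1.502]
contact_force: [-1.5, -0.6, -1.2]
opening: 0.0457
grip_force: 0.0
```

step_arm(commands=[[0,0,0,0,0,0,0],[0,0,0,0,0,0,0],[0,0,0,0,0,0,0],[0,0,0,0,0,0,0],[0,0,0,0,0,0,0]])

```text
time: 18.82
tool_pos: [0.5246, 0.4005, 0.1093]
tool_rot: [3.14, -0.001, 1.503]
contact_force: [0.5, -0.3, 0.4]
opening: 0.0175
grip_force: 0.0
```

step_arm(commands=[[0,0,0,0,0,0,0],[0,0,0,0,0,0,0],[0,0,0,0,0,0,0]])

```text
time: 19.07
tool_pos: [0.5242, 0.4003, 0.1084]
tool_rot: [3.141, -0.0, 1.503]
contact_force: [-0.8, 0.0, 1.7]
opening: 0.0069
grip_force: 39.9
```

Gripped. Push back along hook +x (yaw −0.05), then check.

step_arm(commands=[[0,0,0,0.2,0,0,0],[0,0.6,-0.03,0.3,0,0,0],[0,1.2,-0.06,0.3,0,0,0],[0,1.95,-0.1,0.3,0,0,0],[0,1.95,-0.1,0.3,0,0,0]])

```text
time: 19.48
tool_pos: [0.5442, 0.3988, 0.1105]
tool_rot: [-3.14, 0.001, 1.502]
contact_force: [-4.4, -0.3, 1.3]
opening: 0.0063
grip_force: 39.9
```

step_arm(commands=[[0,0,0,0,0,0,0],[0,0,0,0,0,0,0]])

```text
time: 19.65
tool_pos: [0.5433, 0.399, 0.1109]
tool_rot: [-3.141, 0.001, 1.503]
contact_force: [-3.8, -1.7, 1.4]
opening: 0.0068
grip_force: 39.9
```

step_arm(commands=[[0,0,0,1.2,0,0,0],[0,0,0,2.4,0,0,0],[0,0,0,3.6,0,0,0],[0,0,0,3.6,0,0,0]])

```text
time: 19.98
tool_pos: [0.546, 0.4004, 0.1518]
tool_rot: [3.134, -0.005, 1.503]
contact_force: [1.3, 0.3, -0.8]
opening: 0.0068
grip_force: 39.9
```

step_arm(commands=[[0,-1.5,0.1,0,0,0,0],[0,-3,0.15,0,0,0,0],[0,-4.5,0.2,0,0,0,0],[0,-6,0.3,0,0,0,0],[0,-7,0.35,0,0,0,0]])

```text
time: 20.4
tool_pos: [0.473, 0.403, 0.1478]
tool_rot: [3.14, -0.001, 1.503]
contact_force: [1.1, 0.7, -1.3]
opening: 0.007
grip_force: 39.9
```

step_arm(commands=[[0,0,0,3,0,0,0],[0,0,0,6,0,0,0],[0,0,0,9,0,0,0],[0,0,0,11,0,0,0]])

```text
time: 20.73
tool_pos: [0.4747, 0.4032, 0.261]
tool_rot: [3.137, -0.003, 1.503]
contact_force: [0.2, 0.4, -1.6]
opening: 0.0067
grip_force: 39.9
```

step_arm(commands=[[0,0.2,-3.6,0,0,0,-0.1],[0,0.4,-7.2,0,0,0,-0.2],[0,0.6,-10.8,0,0,0,-0.3],[0,0.8,-14.4,0,0,0,-0.4],[0,1,-18,0,0,0,-0.5]])

```text
time: 21.15
tool_pos: [0.4839, 0.2212, 0.2577]
tool_rot: [3.14, -0.001, 0.998]
contact_force: [0.4, 0.4, -1.5]
opening: 0.007
grip_force: 39.9
```

step_arm(commands=[[0,0.2,-3.6,0,0,0,-0.1],[0,0.4,-7.2,0,0,0,-0.2],[0,0.6,-10.8,0,0,0,-0.3],[0,0.8,-14.4,0,0,0,-0.4],[0,1,-18,0,0,0,-0.5]])

```text
time: 21.57
tool_pos: [0.4939, 0.0408, 0.2578]
tool_rot: [3.14, -0.002, 0.498]
contact_force: [1.2, 0.5, -1.5]
opening: 0.007
grip_force: 39.9
```

step_arm(commands=[[0,0.5,-3.6,0,0,0,-0.1],[0,0.9,-7.2,0,0,0,-0.2],[0,1.4,-10.8,0,0,0,-0.3],[0,1.7,-14,0,0,0,-0.4],[0,1.8,-15.1,0,0,0,-0.465]])

```text
time: 21.98
tool_pos: [0.5122, -0.1131, 0.2575]
tool_rot: [3.139, -0.002, 0.029]
contact_force: [0.0, 0.5, -2.2]
opening: 0.0069
grip_force: 39.9
```

step_arm(commands=[[0,0,0,0,0,0,0],[0,0,0,0,0,0,0],[0,0,0,0,0,0,0]])

```text
time: 22.23
tool_pos: [0.5117, -0.1076, 0.2573]
tool_rot: [3.142, -0.001, 0.04]
contact_force: [-0.4, -0.8, -0.8]
opening: 0.0068
grip_force: 39.9
```

step_arm(commands=[[0,-0.1,-0.08,-3,0,0,0],[0,-0.1,-0.08,-6,0,0,0],[0,-0.1,-0.08,-9,0,0,0],[0,-0.1,-0.08,-12,0,0,0],[0,-0.1,-0.08,-14,0,0,0]])

```text
time: 22.65
tool_pos: [0.5096, -0.1072, 0.1149]
tool_rot: [-3.141, 0.002, 0.041]
contact_force: [-0.6, 1.0, -2.6]
opening: 0.0068
grip_force: 39.9
```

step_arm(commands=[[0,0,0,-1,0,0,0],[0,0,0,-2,0,0,0],[0,0,0,-3,0,0,0],[0,0,0,-3,0,0,0],[0,0,0,-3,0,0,0]])

```text
time: 23.07
tool_pos: [0.5111, -0.109, 0.0876]
tool_rot: [3.141, -0.001, 0.038]
contact_force: [-0.2, -0.5, -1.5]
opening: 0.0069
grip_force: 39.9
```

step_arm(commands=[[0,0,0,-0.1,0,0,0],[0,0,0,-0.2,0,0,0],[0,0,0,-0.2,0,0,0]])

```text
time: 23.32
tool_pos: [0.5111, -0.1092, 0.0859]
tool_rot: [3.141, -0.002, 0.038]
contact_force: [-0.7, 0.7, 3.1]
opening: 0.0069
grip_force: 40.0
```

On the floor. I'll slide with a 0.7 mm y correction.

step_arm(commands=[[0,0.3,0.08,0.05,0,0,0],[0,1.2,0.11,0.05,0,0,0],[0,2.0,0.14,0.05,0,0,0],[0,2.0,0.14,0.05,0,0,0]])

```text
time: 23.65
tool_pos: [0.5329, -0.1079, 0.0859]
tool_rot: [3.141, -0.003, 0.038]
contact_force: [0.7, -0.3, 4.4]
opening: 0.0065
grip_force: 40.0
```

step_arm(commands=[[0,0.7,0.03,0,0,0,0],[0,1.4,0.05,0,0,0,0],[0,1.4,0.05,0,0,0,0]])

```text
time: 23.9
tool_pos: [0.5463, -0.1073, 0.0859]
tool_rot: [3.141, -0.002, 0.038]
contact_force: [1.2, -0.2, 4.0]
opening: 0.0068
grip_force: 40.0
```

step_arm(commands=[[0,0.8,0.03,0,0,0,0],[0,1.6,0.06,0,0,0,0],[0,2.3,0.09,0,0,0,0],[0,2.3,0.09,0,0,0,0]])

```text
time: 24.23
tool_pos: [0.5688, -0.1063, 0.0859]
tool_rot: [3.141, -0.001, 0.038]
contact_force: [0.9, 0.5, 5.3]
opening: 0.0071
grip_force: 40.0
```

step_arm(commands=[[0,0.2,0.01,0,0,0,0],[0,0.4,0.02,0,0,0,0],[0,0.4,0.02,0,0,0,0]])

```text
time: 24.48
tool_pos: [0.5705, -0.1061, 0.0859]
tool_rot: [-3.142, 0.002, 0.038]
contact_force: [-5.7, -0.8, 8.4]
opening: 0.0069
grip_force: 40.0
```

step_arm(commands=[[0,0.2,0.01,0,0,0,0],[0,0.3,0.02,0,0,0,0],[0,0.3,0.02,0,0,0,0]])

```text
time: 24.73
tool_pos: [0.5709, -0.1058, 0.0861]
tool_rot: [-3.141, 0.008, 0.038]
contact_force: [-14.9, -0.6, 16.1]
opening: 0.0071
grip_force: 40.0
```

step_arm(commands=[[0,-0.2,0,0,0,0,0],[0,-0.4,0,0,0,0,0],[0.3,-0.4,0,0,0,0,0],[0.4,-0.4,0,0,0,0,0],[0.4,-0.4,0,0,0,0,0]])

```text
time: 25.15
tool_pos: [0.5704, -0.1058, 0.0851]
tool_rot: [-3.141, 0.001, 0.038]
contact_force: [-0.5, -0.3, -0.2]
opening: 0.0226
grip_force: 0.0
```

step_arm(commands=[[0.4,0,0,3,0,0,0],[0.4,0,0,7,0,0,0],[0.4,0,3.5,10,0,0,0],[0.4,0,7.5,12,0,0,0],[0.4,0,11.5,14,0,0,0]])

```text
time: 25.57
tool_pos: [0.5708, 0.0003, 0.2223]
tool_rot: [3.141, -0.001, 0.036]
contact_force: [0.8, 0.4, 0.9]
opening: 0.0366
grip_force: 0.0
```

step_arm(commands=[[0.4,0,4,0,0,0,0],[0.4,0,8,0,0,0,0],[0.4,0,12,0,0,0,0],[0.4,0,16,0,0,0,0]])

```text
time: 25.9
tool_pos: [0.5702, 0.1618, 0.2207]
tool_rot: [3.141, 0.0, 0.038]
contact_force: [1.8, -0.7, 0.2]
opening: 0.0367
grip_force: 0.0
```

Run:
```python
from h import *
s=observe();print(s['tool_pos'],s['time'])
A={n:np.mean([read_camera(n).astype(float) for _ in range(5)],0)[:,:,::-1] for n in('top','scene')}
def z(A,x0,y0,w,h,k,g): return cv2.resize(np.clip(A[y0:y0+h,x0:x0+w]*g,0,255).astype(np.uint8),(w*k,h*k),interpolation=cv2.INTER_CUBIC)
cv2.imwrite('pics/c7.png',np.hstack([z(A['top'],316,188,80,66,5,1.7),z(A['scene'],268,225,80,66,5,1)]))
```

```text
[0.57022754 0.16175844 0.22067141] 25.9
```

View pics/c7.png

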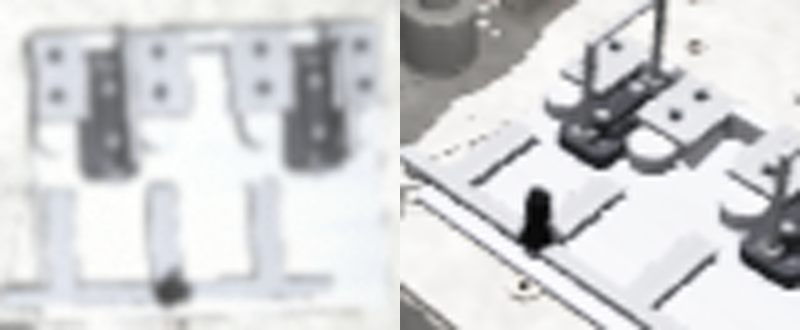

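Both shoes are in their pockets, back edges at about top crop (108,179) and (315,172), with the comb still open. Measuring both edges the same way as a check.

Run:
```python
from h import *
A=np.mean([read_camera('top').astype(float) for _ in range(6)],0).mean(2)
np.set_printoptions(precision=4,suppress=True)
for cx in (108,315):
    u=(cx+.5)/5-.5+316
    p=A[205:232,int(round(u))-3:int(round(u))+4].mean(1); lo,hi=p[5:12].min(),p[-6:].mean(); t=(lo+hi)/2
    i=max(i for i in range(26) if p[i]<t<=p[i+1]); v=205+i+(t-p[i])/(p[i+1]-p[i])
    w=onz('top',(u,v),.012); d=w[:2]-[.571,-.1752]; c,s=np.cos(.038),np.sin(.038); print(u,v,w,'local',c*d[0]+s*d[1],-s*d[0]+c*d[1])
```

```text
337.2 223.4205617382088 [ 0.5573 -0.1055  0.012 ] local -0.010995487028027929 0.0701239750658866
378.6 221.6428885227897 [ 0.5635 -0.248   0.012 ] local -0.010228931891667122 -0.07247684414555486
```

Both back edges are at local x ≈ −11 mm, the seated value. Now to shut the comb.

step_arm(commands=[[0.6,-1.8,-3.6,0,0,0,0],[0.6,-3.6,-7.2,0,0,0,0],[0.6,-5.4,-10.8,0,0,0,0],[0.6,-7,-14.4,0,0,0,0],[0.6,-8.75,-18,0,0,0,0]])

```text
time: 27.12
tool_pos: [0.4822, -0.0215, 0.221]
tool_rot: [3.141, -0.001, 0.039]
contact_force: [0.0, -1.1, 0.8]
opening: 0.0551
grip_force: 0.0
```

step_arm(commands=[[0.6,0,-4,0,0,0,0],[0.6,0,-8,0,0,0,0],[0.6,0,-12.2,0,0,0,0],[0.6,0,-12.2,-4,0,0,0],[0.6,0,-12.2,-8,0,0,0]])

```text
time: 27.53
tool_pos: [0.4846, -0.1457, 0.1419]
tool_rot: [3.138, -0.006, 0.033]
contact_force: [0.2, 0.8, -1.5]
opening: 0.0552
grip_force: 0.0
```

step_arm(commands=[[0.6,0,0,-2,0,0,0],[0.6,0,0,-4,0,0,0],[0.6,0,0,-4,0,0,0]])

```text
time: 27.78
tool_pos: [0.4808, -0.1414, 0.0973]
tool_rot: [-3.138, 0.007, 0.037]
contact_force: [-0.9, 0.4, -0.2]
opening: 0.0547
grip_force: 0.0
```

step_arm(commands=[[0.6,0.1,0,-2.5,0,0,0],[0.6,0.1,0,-5,0,0,0],[0.6,0.1,0,-7,0,0,0],[0.6,0.1,0,-7,0,0,0]])

```text
time: 28.12
tool_pos: [0.4827, -0.1415, 0.0289]
tool_rot: [-3.14, 0.004, 0.038]
contact_force: [-0.7, 0.3, -1.2]
opening: 0.0552
grip_force: 0.0
```

step_arm(commands=[[0,0,0,0,0,0,0],[0,0,0,0,0,0,0],[0,0,0,0,0,0,0],[0,0,0,0,0,0,0],[0,0,0,0,0,0,0]], grip_force=30)

```text
time: 28.53
tool_pos: [0.4847, -0.1424, 0.032]
tool_rot: [3.141, -0.002, 0.038]
contact_force: [-0.6, 0.8, -0.6]
opening: 0.0265
grip_force: 0.0
```

step_arm(commands=[[0,0,0,0,0,0,0],[0,0,0,0,0,0,0],[0,0,0,0,0,0,0],[0,0,0,0,0,0,0]])

```text
time: 28.87
tool_pos: [0.4844, -0.1429, 0.0314]
tool_rot: [3.14, -0.001, 0.038]
contact_force: [-1.0, -4.8, 5.1]
opening: 0.0149
grip_force: 30.0
```

Knob gripped. Push toward −y (3.2 cm, then creep to the stop).

step_arm(commands=[[0,0.03,-0.8,0,0,0,0],[0,0.06,-1.6,0,0,0,0],[0,0.09,-2.4,0,0,0,0],[0,0.12,-3.1,0,0,0,0],[0,0.12,-3.1,0,0,0,0]])

```text
time: 29.28
tool_pos: [0.4857, -0.1741, 0.0314]
tool_rot: [3.141, -0.001, 0.037]
contact_force: [-1.0, -0.7, 6.3]
opening: 0.015
grip_force: 30.0
```

step_arm(commands=[[0,0.01,-0.3,0,0,0,0],[0,0.02,-0.5,0,0,0,0],[0,0.02,-0.5,0,0,0,0]])

```text
time: 29.53
tool_pos: [0.4858, -0.1779, 0.0314]
tool_rot: [-3.141, -0.001, 0.037]
contact_force: [-0.4, 1.4, 6.3]
opening: 0.0151
grip_force: 30.0
```

step_arm(commands=[[0,0.01,-0.3,0,0,0,0],[0,0.01,-0.4,0,0,0,0],[0,0.01,-0.4,0,0,0,0]])

```text
time: 29.78
tool_pos: [0.4857, -0.1781, 0.0313]
tool_rot: [-3.135, 0.0, 0.036]
contact_force: [2.8, 18.5, 11.8]
opening: 0.0147
grip_force: 30.0
```

At the stop (18 N, no more travel; 35 mm in all). Ease off, release and withdraw.

step_arm(commands=[[0,0,0.3,0,0,0,0],[0.3,0,0.35,0,0,0,0],[0.5,0,0.35,0,0,0,0],[0.6,0,0.35,0,0,0,0],[0.6,0,0.35,0,0,0,0]])

```text
time: 30.2
tool_pos: [0.4854, -0.1787, 0.0306]
tool_rot: [-3.141, 0.0, 0.038]
contact_force: [0.8, 0.1, 0.8]
opening: 0.0373
grip_force: 0.0
```

step_arm(commands=[[0.6,0,0,3,0,0,0],[0.6,0,0,7,0,0,0],[0.6,0,0,11,0,0,0],[0.6,-1,3,14,0,0,0],[0.6,-2,7,17,0,0,0]])

```text
time: 30.62
tool_pos: [0.4682, -0.1185, 0.1964]
tool_rot: [3.14, -0.003, 0.034]
contact_force: [0.7, 0.6, 0.6]
opening: 0.055
grip_force: 0.0
```

step_arm(commands=[[0.6,-1,4,1,0,0,0],[0.6,-2,8,2,0,0,0],[0.6,-3,12,2,0,0,0],[0.6,-4,16,2,0,0,0],[0.6,-4,18,2,0,0,0]])

```text
time: 31.03
tool_pos: [0.4256, 0.0657, 0.2144]
tool_rot: [-3.14, 0.001, 0.039]
contact_force: [0.8, -0.1, -0.3]
opening: 0.0554
grip_force: 0.0
```

Run:
```python
from h import *
s=observe();print(s['tool_pos'],s['time'],s['contact_force'])
A={n:np.mean([read_camera(n).astype(float) for _ in range(5)],0)[:,:,::-1] for n in('top','scene')}
def z(A,x0,y0,w,h,k,g): return cv2.resize(np.clip(A[y0:y0+h,x0:x0+w]*g,0,255).astype(np.uint8),(w*k,h*k),interpolation=cv2.INTER_CUBIC)
cv2.imwrite('pics/c8.png',np.hstack([z(A['top'],316,188,80,66,5,1.7),z(A['scene'],268,225,80,66,5,1)]))
```

```text
[0.42557853 0.06569593 0.21442955] 31.0333 [ 0.83717998 -0.13924755 -0.277534  ]
```

View pics/c8.png

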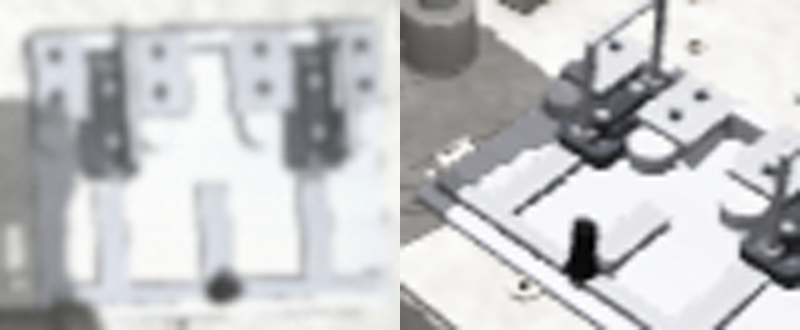

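The comb fingers (top crop x≈110, 212, 315) are centred behind the two seated shoes, and the arm is clear. Handing in.

```bash
python3 -c "
from cell import *
print(hand_in())"
```

```text
the job is handed in; nothing more can be done
None
```

Both shoes present (the third hook was empty) are home in the two outer pockets, the comb is pushed shut to its stop, the arm is clear of everything, and the job is handed in at about 31 s; the hand-in returned no verdict.

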